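# Lock the blue pigment case with its key

### The job

Lock the blue case with the brass key standing in its lock: holding the key, first turn it back anticlockwise (seen from above) to its stop, so that the bolt is fully drawn, then turn it slowly clockwise until its bow lies in line with the red pin, easing it to and fro there if need be until the lock catches and the red pin drops. Then let go, and leave the key of the green case as it is.

Things in the scene. Friction and masses are not known exactly. Their poses are not given: they have to be found in the camera images.
- blue_case: Blue metal case, 130 (x) by 110 (y) by 52 mm high, fixed to the table; origin at the centre of its underside, z up, -x its front. The lock's upright axis is at the middle of the lid. A red pin, 7 mm thick, stands 9 mm proud of the lid, 36 mm from that axis toward -x. A look-alike green case with the same key and pin stands near it, left or right.
- blue_bow (a point): Middle of the brass key bow on the blue case's lock axis, 86 mm above the table: an upright plate 36 mm long (its x), 10 thick (its y), 30 tall (68 to 98 mm up). Pinch across the thickness. Turns about z, friction 0.05 N m. Starts 28 to 49 deg anticlockwise (from above) of the case's x axis; locks where both x axes agree; stops 72 deg anticlockwise and 23 clockwise of that.
- blue_pin (a joint): Sinking of the blue case's red pin, m: 0 while it rides up on the lock's hidden ring, 0.007 when dropped (then 2 mm proud). A spring drives it down in about 0.3 s once the key's bow is within about 10 degrees of the line to the pin; otherwise it cannot go down. Once down it holds the key there, with about 10 degrees of play either way.
- green_bow_end (a point): One end of the brass bow of the green case's key, 18 mm from that lock's axis, 86 mm above the table. A bystander: do not turn this key.

How it is judged:
On the way:
1. the blue case's key is turned back anticlockwise to its stop (at least 61 degrees from the line to the pin) with the pin still up (angle between the x axis of blue_bow and the x axis of blue_case, either way round above 1.07 rad and value of joint blue_pin below 0.002 m), for 0.1 s.
At the end, for the whole second after the job is handed in: The blue case's red pin has dropped by more than 5 mm and stays down, and the bow of its key lies within 17 degrees of the line to the pin (value of joint blue_pin above 0.005 m and angle between the x axis of blue_bow and the x axis of blue_case, either way round below 0.3 rad); the robot touches nothing.
It fails at once if the green case's key is turned (the end of its bow moves more than 8 mm) (distance of green_bow_end from where it was at the start of the episode above 0.008 m).
It also fails if it takes over 40 s, if anything falls off the work surface, if the arm or the gripper's body presses on something with over 40 N, if the wrist force passes 120 N, or if a joint passes its speed limit or range.

### The arm

A 6-joint arm with a two-finger parallel gripper is mounted at the origin on a cart in front of the work surface, level with it; the furniture and walls round the work are solid. World frame = base frame: x ahead of the robot, y to its left, z up, the work surface at z = 0. Lengths are in m, angles in rad, forces in N, time in s.
With the tool pointing down it reaches from about 0.35 to 1 m from the base axis. Payload 7.1 kg.
Tool frame: the origin (TCP) lies between the finger pads; the fingertips stand 22 mm ahead of it and the grasp point (between the pads) lies 3 mm ahead of it; z points along the fingers, y is the line along which they close (so a half turn about z gives the same grasp; the last joint's range is limited). The gripper opens to 85 mm and grips with 20 to 120 N. Pads are 22 mm wide; open, the fingers measure 114 mm over their backs; the gripper's body (76 mm by 85 mm) begins 54 mm behind the grasp point. The pads swing forward as they close: fully open they stand 13 mm farther back than shut.
Start: joints at [1.237, 0.423, 1.63, -0, 1.089, -0.019], TCP at [0.193, 0.594, 0.228] pointing down, gripper open.
Joint ranges: [-3, 3], [-0.9, 2.11], [0.09, 2.58], [-1.31, 4.45], [0.11, 2.69], [-2.54, 2.54]. Speed limits (rad/s): [2.39, 2.39, 3.01, 3.14, 3.14, 3.14].

### API

Orientations are given as a rotation vector (axis times angle).
In Python, from rig import manip gives the robot as it stands. The module is installed in compiled form; this text tells all that it offers. Calls block until the motion is done:
- manip.move_to(position, orientation): joint-space move of the TCP to a pose.
- manip.servo_line(position, orientation=None, rate=0.15): straight line of the TCP; orientation=None keeps the orientation; rate is the mean speed in m/s.
- manip.set_joints(angles): joint-space move.
- manip.command_gripper(opening, f_grip=None): finger opening in m; f_grip is the grip in N (None keeps the last); returns when the fingers have stopped.
- manip.hold(seconds).
- manip.solve_ik(position, orientation): joint angles nearest the present ones, or None.
- manip.camera(name): name is "scene" or "top" or "wrist"; returns a dict with "image" (420x560x3 uint8, red, green, blue), "fx", "fy", "cx", "cy" (pixels), "k1" (the pictures are not rectified: a ray, as slopes to the right and down, at radius r is drawn at 1 + k1 r^2 times it, then the intrinsics apply), "cam_to_world" (4x4, takes a point from camera to world coordinates); the wrist camera has in their place "mount" (4x4, takes a point from camera to tool coordinates, whose origin is the TCP and whose axes are the flange's). Camera axes: x right, y down, z forward; pixel columns grow to the right and rows downward; lengths in m; the calibration is good to about 2 mm. A picture is of the moment at which its call begins: read the wrist's pose just before it. There is no depth.
A pose or a line that the arm cannot do raises manip.IKError and nothing moves.
- manip.sign_off(): hands the job in; it is judged then, once.
Readings, each from a call of its own:
- manip.get_time(): time.
- manip.get_joint_positions(): joint angles.
- manip.get_joint_vel(): joint speeds.
- manip.get_tau(): joint torques, N m.
- manip.get_position(): TCP position.
- manip.get_ee_rot(): TCP orientation.
- manip.get_contact_force(): force on the tool from outside, world axes, zero at the start.
- manip.get_torque(): the same for the moment, N m.
- manip.get_width(): finger opening in m.
- manip.get_grip_force(): force on a finger pad.
Only numpy, scipy, OpenCV 4.12 (cv2) and the standard library are available. Lean on these libraries where they do the work, as an engineer would, in place of code of your own. Each camera call takes 0.05 s, during which the arm holds its last target. There are 200 camera calls.

## Working session

There is one attempt and no reset: what is moved stays moved. The work goes in short steps, each a Python script; the robot and the scene stay as the last script left them, time stands still between calls to the robot, and variables do not carry over. Pictures are saved under pics/ and viewed, at most 10 in all, crops included, and the job is handed in when it is done.

```bash
mkdir -p pics; python3 - <<'E'
from rig import manip
import cv2, pickle
d={}
for n in ("top","scene"):
    c=manip.camera(n); d[n]=c; cv2.imwrite(f"pics/{n}0.png",c["image"][:,:,::-1])
    print(n,{k:v for k,v in c.items() if k!="image"})
pickle.dump(d,open("cams.pkl","wb"))
print(manip.get_time(),manip.get_ee_rot(),manip.get_width())
E
```

```text
top {'fx': 488.3191696208736, 'fy': 488.3191696208736, 'cx': 282.06182894863036, 'cy': 204.28884160276957, 'k1': 0.035224280180960875, 'cam_to_world': array([[ 0.01458872, -0.99065591,  0.1356025 ,  0.39390713],
       [-0.99984679, -0.01576519, -0.00760606,  0.10885747],
       [ 0.00967278, -0.13547077, -0.99073413,  1.0651971 ],
       [ 0.        ,  0.        ,  0.        ,  1.        ]])}
scene {'fx': 516.1828414614195, 'fy': 516.1828414614195, 'cx': 272.88926693094794, 'cy': 213.85647473966793, 'k1': 0.009459000673616661, 'cam_to_world': array([[ 0.86140181, -0.19642729,  0.468405  ,  0.0322601 ],
       [-0.50779321, -0.35397734,  0.7853955 , -0.69594979],
       [ 0.01153165, -0.91439399, -0.40466117,  0.50767363],
       [ 0.        ,  0.        ,  0.        ,  1.        ]])}
0.1 [-4.92363149e-01 -3.10251337e+00  2.19527450e-03] 0.08497510125086173
```

View pics/top0.png

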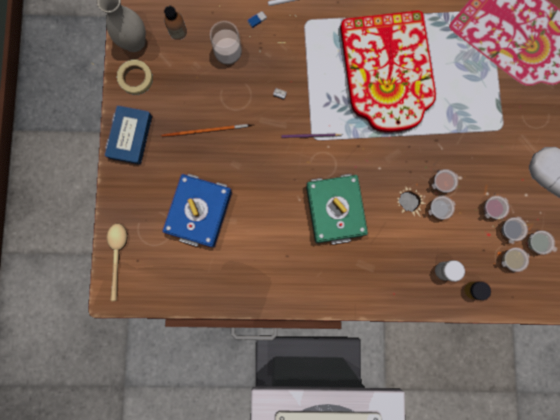

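View pics/scene0.png

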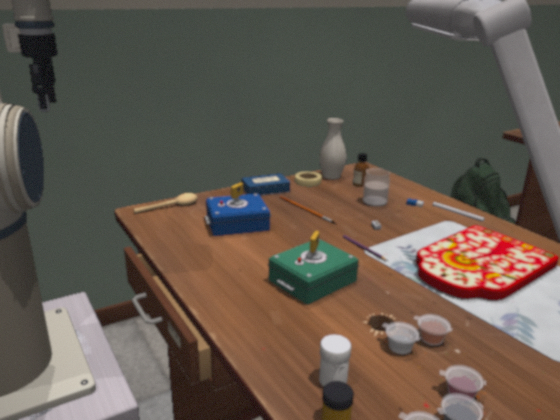

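The top view shows the blue case at about (198,210) with its key at (194,209) and its pin at (190,226). The green case is at (337,209). The scene view shows both keys upright with clear surroundings.

```bash
cat > h.py <<'E'
import numpy as np, cv2
def ray(c,uv,T):
    K=np.array([[c["fx"],0,c["cx"]],[0,c["fy"],c["cy"]],[0,0,1]])
    p=cv2.undistortPoints(np.array([[uv]],float),K,np.array([c["k1"],0,0,0]))[0,0]
    return T[:3,3],T[:3,:3]@np.array([p[0],p[1],1])
def plane(c,uv,z,T=None):
    o,d=ray(c,uv,c["cam_to_world"] if T is None else T); return o+d*(z-o[2])/d[2]
def blobs(im,lo,hi,box,amin=8):
    h=cv2.cvtColor(im,cv2.COLOR_RGB2HSV); m=cv2.inRange(h,np.array(lo),np.array(hi))
    x0,y0,x1,y1=box; q=np.zeros_like(m); q[y0:y1,x0:x1]=m[y0:y1,x0:x1]
    n,l,s,ce=cv2.connectedComponentsWithStats(q)
    return [(s[i,4],ce[i],l==i) for i in range(1,n) if s[i,4]>=amin]
def axis(mask):
    p=np.argwhere(mask)[:,::-1].astype(np.float32)
    return cv2.minAreaRect(p)
E
python3 - <<'E'
import pickle,numpy as np,cv2
from h import *
c=pickle.load(open("cams.pkl","rb"))["top"]; im=c["image"]
for nm,b in (("blue",(165,172,235,250)),("green",(303,170,372,248))):
    for a,ce,m in blobs(im,(15,120,80),(35,255,255),b): print(nm,"key",a,ce,plane(c,ce,.09),axis(m))
    for lo,hi in (((0,90,80),(8,255,255)),((170,90,80),(180,255,255))):
        for a,ce,m in blobs(im,lo,hi,b,3): print(nm,"red",a,ce,plane(c,ce,.061))
for a,ce,m in blobs(im,(105,120,60),(125,255,255),(155,165,245,255),200):
    print("bluecase",a,ce,plane(c,ce,.052),axis(m),[plane(c,q,.052)[:2].round(3) for q in cv2.boxPoints(axis(m))])
cv2.imwrite("pics/crop.png",cv2.resize(im[165:255,155:380],None,fx=3.5,fy=3.5,interpolation=cv2.INTER_CUBIC)[:,:,::-1])
E
```

```text
blue key 79 [192.93670886 207.16455696] [0.51870698 0.28025057 0.09      ] ((192.80003356933594, 207.10003662109375), (16.994115829467773, 4.919349670410156), 63.43495178222656)
blue red 3 [189.66666667 225.33333333] [0.48464075 0.29055485 0.061     ]
green key 72 [339.375      205.15277778] [ 0.52746398 -0.01422192  0.09      ] ((339.2500305175781, 205.25003051757812), (16.26345443725586, 4.242640495300293), 45.0)
green red 3 [340.33333333 224.33333333] [ 0.49148823 -0.01980167  0.061     ]
green red 3 [340.         223.33333333] [ 0.49355088 -0.01911695  0.061     ]
bluecase 2561 [197.1233893  210.21475986] [0.51729659 0.27798334 0.052     ] ((196.54156494140625, 210.11839294433594), (52.296478271484375, 61.63154602050781), 17.52556800842285) [array([0.472, 0.348]), array([0.596, 0.315]), array([0.564, 0.209]), array([0.441, 0.244])]
```

View pics/crop.png

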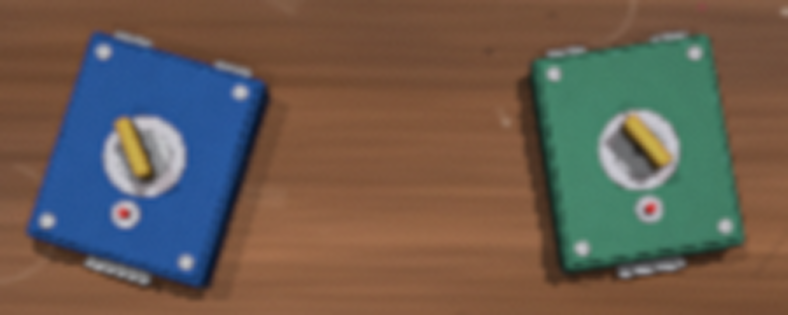

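The crop shows the blue case yawed about -16°, with the bow at about +27° in world. The axis-to-pin distance comes out at 35.5 mm against the 36 mm given, so it agrees. Next I go above the blue lock for a wrist look.

```bash
cat >> h.py <<'E'
from scipy.spatial.transform import Rotation as Ro
def rv(deg): return (Ro.from_euler('z',deg,degrees=True)*Ro.from_euler('x',180,degrees=True)).as_rotvec()
E
python3 - <<'E'
from rig import manip
from h import *
import pickle
for off in (0,180):
    for y in (27,60,-18):
        q=manip.solve_ik([.519,.280,.085],rv(y+off)); print(off,y,None if q is None else np.round(q,2))
ok=[o for o in (0,180) if all((q:=manip.solve_ik([.519,.280,.085],rv(y+o))) is not None and abs(q[5])<2.4 for y in (27,65,-25))]
print(ok)
off=ok[0]
manip.move_to([.519,.280,.22],rv(27+off))
p=manip.get_position(); r=manip.get_ee_rot(); c=manip.camera("wrist")
c["T"]=np.eye(4); c["T"][:3,:3]=Ro.from_rotvec(r).as_matrix(); c["T"][:3,3]=p; c["T"]=c["T"]@c["mount"]
pickle.dump(c,open("w.pkl","wb")); cv2.imwrite("pics/w0.png",c["image"][:,:,::-1])
print(p,r,manip.get_joint_positions(),manip.get_time(),c["T"])
E
```

```text
0 27 [ 0.47  0.57  1.79 -0.    0.78  1.57]
0 60 [ 0.47  0.57  1.79 -0.    0.78  1.  ]
0 -18 [0.47 0.57 1.79 0.   0.78 2.36]
180 27 [ 0.47  0.57  1.79  0.    0.78 -1.57]
180 60 [ 0.47  0.57  1.79  0.    0.78 -2.14]
180 -18 [ 0.47  0.57  1.79  0.    0.78 -0.78]
[180]
[0.51873717 0.28058643 0.2200335 ] [-7.33760117e-01  3.05468510e+00  3.19326668e-04] [ 4.75885882e-01  3.80745470e-01  1.71630163e+00  1.61680071e-04
  1.04455236e+00 -1.56693138e+00] 1.8083 [[-4.54414426e-01  8.59115947e-01  2.35430072e-01  4.59309508e-01]
 [ 8.90790349e-01  4.38342246e-01  1.19785762e-01  2.50194099e-01]
 [-2.89088103e-04  2.64151215e-01 -9.64481235e-01  3.66139061e-01]
 [ 0.00000000e+00  0.00000000e+00  0.00000000e+00  1.00000000e+00]]
```

View pics/w0.png

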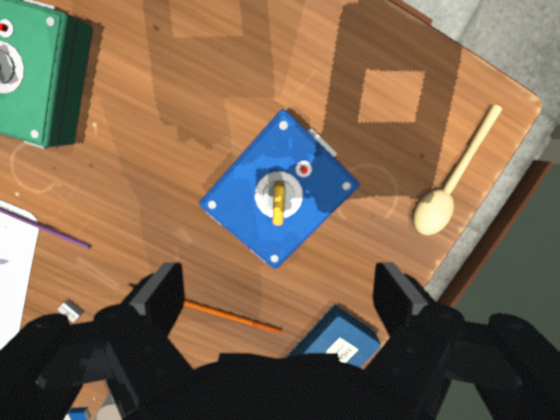

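The wrist view shows the blue lid's screws at (283,125), (346,186), (212,204) and (275,259). The pin is at (304,169) and the bow at about (279,203), nearly aligned with the tool.

```bash
python3 - <<'E'
from h import *
import pickle
c=pickle.load(open("w.pkl","rb")); T=c["T"]; im=c["image"]
s=[plane(c,q,.053,T) for q in ((283,125),(346,186),(275,259),(212,204))]
print(np.round(s,4)); ce=np.mean(s,0); print("axis",ce)
d=(s[2]+s[3]-s[0]-s[1]); print("case yaw? long edges",[np.degrees(np.arctan2(*(a-b)[1::-1])).round(1) for a,b in ((s[2],s[1]),(s[3],s[0]),(s[0],s[1]),(s[3],s[2]))])
for a,p,m in blobs(im,(0,120,80),(8,255,255),(290,155,320,182),5): 
    P=plane(c,p,.061,T); print("pin",P,np.linalg.norm((ce-P)[:2]),np.degrees(np.arctan2(*(ce-P)[1::-1])))
for a,p,m in blobs(im,(18,120,120),(35,255,255),(255,170,305,240),20):
    r=axis(m); print("bow",a,p,plane(c,p,.09,T),r)
    b=cv2.boxPoints(r); b=b[np.argsort(b[:,1])]; u,v=[plane(c,q,.098,T) for q in (b[:2].mean(0),b[2:].mean(0))]
    print(u,v,np.degrees(np.arctan2(*(u-v)[1::-1])))
E
```

```text
[[0.4559 0.2534 0.053 ]
 [0.4796 0.3362 0.053 ]
 [0.5816 0.3086 0.053 ]
 [0.5571 0.2247 0.053 ]]
axis [0.51856909 0.28072628 0.053     ]
case yaw? long edges [np.float64(-15.1), np.float64(-15.8), np.float64(-105.9), np.float64(-106.3)]
pin [0.48360345 0.28970252 0.061     ] 0.036099427875700044 -14.397831226716312
bow 378 [278.32804233 204.04497354] [0.51874661 0.28047042 0.09      ] ((278.5, 204.5), (10.13191032409668, 39.01130294799805), 1.9749338626861572)
[0.50186273 0.27266413 0.098     ] [0.53328426 0.28739491 0.098     ] -154.8822693986526
```

```bash
python3 - <<'E'
from rig import manip
from h import *
P=[.5186,.2806]; 
manip.servo_line(P+[.088],rv(25.5+180),rate=.08)
manip.command_gripper(0.0,40)
print(manip.get_width(),manip.get_grip_force(),manip.get_contact_force(),manip.get_torque(),manip.get_position(),manip.get_time())
def yaw(): 
    x=Ro.from_rotvec(manip.get_ee_rot()).as_matrix()[:,0]; return np.degrees(np.arctan2(-x[1],-x[0]))
print("yaw",yaw())
q=np.array(manip.get_joint_positions()); y0=yaw(); t0=manip.get_torque()[2]
for y in list(range(30,50,5))+list(range(48,60,2)):
    k=q.copy(); k[5]-=np.radians(y-y0); manip.set_joints(k)
    t=manip.get_torque()[2]-t0; f=manip.get_contact_force(); print(y,round(yaw(),1),round(t,3),np.round(f,1),round(manip.get_time(),2))
    if abs(t)>.5: break
manip.hold(.2); print(yaw(),manip.get_width(),manip.get_torque())
E
```

```text
0.008125550435251396 40.4320228099823 [-0.16898878 -0.28245944  1.85432733] [-0.01368385  0.13084607 -0.01513238] [0.51859706 0.28062253 0.08813335] 4.2917
yaw 25.494687733856214
30 29.9 0.092 [-0.3  0.2  1.9] 4.54
35 34.8 0.131 [-0.6  0.2  1.8] 4.79
40 39.8 0.085 [-0.8  0.4  1.3] 5.04
45 44.7 0.067 [-0.7  0.4  1.1] 5.29
48 47.8 0.018 [-1.3  1.   2.1] 5.54
50 49.9 0.019 [-1.8  1.7  1.6] 5.79
52 51.9 0.022 [-1.   1.2  2.8] 6.04
54 53.9 -0.023 [-2.2  1.2  1.2] 6.29
56 55.9 0.005 [-1.5  1.   1.8] 6.54
58 57.9 -0.309 [-2.4  2.2  2. ] 6.79
57.94458624957697 0.00847553336404227 [ 0.299315    0.33345378 -0.37905039]
```

The stop showed up as a torque rise at yaw 57–58°, against 56.4° predicted. Now I turn it slowly clockwise to the line to the pin.

```bash
cat >> h.py <<'E'
def yaw():
    from rig import manip
    x=Ro.from_rotvec(manip.get_ee_rot()).as_matrix()[:,0]; return np.degrees(np.arctan2(-x[1],-x[0]))
def turn(ys,tmax=.35,hold=0):
    from rig import manip
    q=np.array(manip.get_joint_positions()); y0=yaw()
    for y in ys:
        k=q.copy(); k[5]-=np.radians(y-y0); manip.set_joints(k)
        if hold: manip.hold(hold)
        t=manip.get_torque()[2]; print(y,round(yaw(),1),round(t,3),round(manip.get_width(),4),round(manip.get_time(),2))
        if abs(t)>tmax: return y
E
python3 - <<'E'
from rig import manip
from h import *
turn(list(range(52,-5,-5)),9)
turn([-6,-9,-12,-15.6],.35,.1)
manip.hold(.5); print(manip.get_torque(),manip.get_time())
turn([-18,-20,-22],.35,.1)
turn([-18,-14,-12,-10],.35,.1)
p=manip.get_position(); r=manip.get_ee_rot(); c=manip.camera("wrist"); cv2.imwrite("pics/w1.png",c["image"][:,:,::-1])
E
```

```text
52 52.2 -0.172 0.0088 7.24
47 47.2 -0.102 0.008 7.49
42 42.3 -0.074 0.0084 7.74
37 37.3 -0.074 0.008 7.99
32 32.3 -0.073 0.0083 8.24
27 27.3 -0.047 0.0083 8.49
22 22.3 -0.086 0.0085 8.74
17 17.3 -0.066 0.0083 8.99
12 12.3 -0.081 0.0084 9.24
7 7.3 -0.061 0.0082 9.49
2 2.3 -0.104 0.0083 9.74
-3 -2.7 -0.148 0.0087 9.99
-6 -5.8 -0.03 0.0083 10.34
-9 -8.9 -0.046 0.0083 10.69
-12 -11.9 -0.011 0.0081 11.04
-15.6 -15.5 -0.014 0.0083 11.39
[-0.42071772 -0.06347399 -0.01245402] 11.8917
-18 -17.9 -0.026 0.0086 12.24
-20 -19.9 -0.025 0.0082 12.59
-22 -21.9 0.001 0.0083 12.94
-18 -18.1 0.084 0.0086 13.29
-14 -14.1 0.02 0.0084 13.64
-12 -12.1 0.023 0.0085 13.99
-10 -10.1 0.012 0.0083 14.34
```

View pics/w1.png

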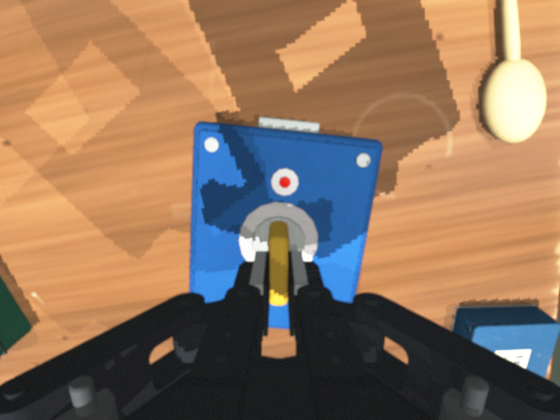

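The wrist view shows the pin at (285,182) inside its white ring, but whether it has dropped is hard to tell by eye. If it has, the key should meet resistance at about 10° of play, so I test that gently.

```bash
python3 - <<'E'
from rig import manip
from h import *
print(turn([-8,-6,-4.5,-3,-1.5],.2,.05)); print(turn([-6,-10,-15.6],9,.05))
print(turn([-20,-24,-26,-27.5,-29,-30],.2,.05)); print(turn([-22,-15.6],9,.1))
c=manip.camera("wrist"); im=c["image"]
for a,p,m in blobs(im,(0,120,80),(8,255,255),(250,150,320,215),5): print("red",a,p)
for a,p,m in blobs(im,(0,0,120),(180,70,255),(250,150,320,210),20): print("ring",a,p)
print(manip.get_time())
E
```

```text
-8 -8.1 0.078 0.0085 14.69
-6 -6.1 0.102 0.0089 14.99
-4.5 -4.6 -0.097 0.0084 15.29
-3 -3.1 -0.363 0.0084 15.59
-3
-6 -5.9 -0.05 0.0085 15.89
-10 -9.9 -0.032 0.0082 16.19
-15.6 -15.4 -0.013 0.0081 16.49
None
-20 -19.8 -0.006 0.0081 16.79
-24 -23.8 -0.008 0.0085 17.09
-26 -25.9 -0.022 0.0086 17.39
-27.5 -27.4 0.22 0.0085 17.69
-27.5
-22 -22.1 0.029 0.0084 18.04
-15.6 -15.8 0.017 0.0084 18.39
None
red 80 [278.125 181.5  ]
ring 507 [278.02564103 181.12426036]
ring 265 [277.93962264 206.23773585]
18.4417
```

The key is locked: it resists at -4.5° and at -26.5°, centred on -15.5°, which is the ±10° play. I release it and retreat.

```bash
python3 - <<'E'
from rig import manip
from h import *
manip.command_gripper(.05); manip.servo_line([.5186,.2806,.22],rate=.1)
p=manip.get_position(); r=manip.get_ee_rot(); c=manip.camera("wrist"); T=np.eye(4); T[:3,:3]=Ro.from_rotvec(r).as_matrix(); T[:3,3]=p; T=T@c["mount"]; im=c["image"]
for a,q,m in blobs(im,(0,120,80),(8,255,255),(200,100,350,240),5):
    print("red",a,q,[np.linalg.norm(plane(c,q,z,T)[:2]-[.5186,.2806]) for z in (.061,.054)])
for a,q,m in blobs(im,(18,120,120),(35,255,255),(240,160,320,260),20):
    b=cv2.boxPoints(axis(m)); b=b[np.argsort(b[:,1])]; u,v=[plane(c,w,.098,T) for w in (b[:2].mean(0),b[2:].mean(0))]
    print("bow yaw",np.degrees(np.arctan2(*(v-u)[1::-1])))
print(manip.get_contact_force(),manip.get_time())
cv2.imwrite("pics/w2.png",im[100:300,150:420,::-1])
E
```

```text
red 21 [278.76190476 159.61904762] [np.float64(0.036839771736294956), np.float64(0.03614975316025485)]
bow yaw -15.57765388534877
[ 0.23164264 -0.46698441 -0.81511008] 20.4333
```

View pics/w2.png

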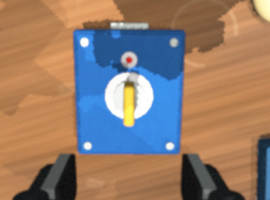

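The crop shows the bow at (129,103) in line with the pin at (129,60), and the gripper clear of the case. The bow's yaw is -15.6°, matching the case.

```bash
python3 -c "
from rig import manip
print(manip.sign_off())"
```

```text
the job is handed in; nothing more can be done
None
```

I turned the blue key back to its stop, then clockwise to the line of the red pin. The lock caught there, shown by about 10° of play either way. I let go with the bow in line, never went near the green key, and handed the job in at about 20 s.

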